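Change the snap press over to the next die

ROBOT

A 6-joint arm with a two-finger parallel gripper is mounted at the origin on the work surface. World frame = base frame: x ahead of the robot, y to its left, z up, the work surface at z = 0. Lengths are in m, angles in rad, forces in N, time in s.
With the tool pointing down it reaches from about 0.4 to 0.825 m from the base axis. Payload 7 kg.
Tool frame: the origin (TCP) lies at the very end of the fingers, on their centre line; the grasp point (between the pads) lies 19 mm behind it (arm.grasp_offset is the distance from the TCP to the grasp point, in m); z points along the fingers, y is the line along which they close (so a half turn about z gives the same grasp; the last joint's range is limited). The gripper opens to 88 mm and grips with 3 to 60 N. Pads are 19 mm wide; open, the fingers measure 130 mm over their backs; the gripper's body (78 mm by 193 mm) begins 47 mm behind the grasp point.
Start: joints at [1.454, 0.359, 0.012, 0, -1.224, -0.288], TCP at [0.266, 0.62, 0.227] pointing down, gripper open.
Joint ranges: [-3.07, 3.07], [-1.43, 2.12], [-1.02, 1.25], [-3.03, 1.67], [-3.05, -0], [-3.03, 3.03]. Speed limits (rad/s): [2.39, 2.39, 3.01, 3.14, 3.14, 3.14].

INTERFACE

Orientations are given as [roll, pitch, yaw] about the fixed x, y, z axes, in that order (R = Rz(yaw) Ry(pitch) Rx(roll)).
In Python, from station import get_state, cams, arm, nets gives the robot as it stands.
- The arm moves only by the shell command python3 -m creep 'ROWS' [FORCE]. ROWS is a JSON object of lists of equal length, an entry for each row: "translation": the shift along the world's x, y, z in mm, a list of three; "spin": the turn about the world's z in rad; "gripper": the opening, from 0 (shut) to 1 (fully open). In form: {"translation": [[dx, dy, dz], ...], "spin": [spin, ...], "gripper": [gripper, ...]}. A call has 1 to 8 rows; each row shifts and turns the commanded pose from where the row before left it; what a row does not reach is not made up. A row lasts 1/10 s, in which the tool goes at most 50 mm and 8.59 degrees, less where a joint would pass 70% of its speed; a pose out of reach is approached as far as the arm can. A call is refused whole if a number of a shift passes 50 or a number of a turn 0.15, either way. A call with a gripper value outside its range is refused whole. The fingers move at their own pace and stop on an object; FORCE is the grip in N (left out, the last holds). Time passes only in rows, so rows that do not move let the fingers close. It gives the time, the measured TCP pose, the force, the opening and the grip force at its end, in the units of the state.
- get_state(): the state, without advancing time (a new reading comes with each control period).
- cams.grab_frame(name): name is "scene" or "top" or "wrist"; returns a dict with "img" (400x640x3 uint8, red, green, blue), "mtx" (3x3 intrinsics, pixels), "R" (3x3) and "t" (3): a world point X has camera coordinates R X + t. Camera axes: x right, y down, z forward; pixel columns grow to the right and rows downward; lengths in m; the calibration is good to about 2 mm. A picture is of the moment at which its call begins. There is no depth.
- arm.job_done(): hands the job in; it is judged then, once.
Trained networks look in the newest picture that a camera, given by its name, has taken for a name from the list of things; names that differ only in an ending like _2 or _b are one class to them, and where a whole thing is asked for, a point or a joint stands for the part that bears it (a point fixed in the world has none). Each returns a list of dicts, best first, with "confidence" (0 to 1); they miss things now and then, are a little off and sometimes report something else, mostly with a low value. They report only what shows in the picture. A call takes as long as a camera call. They do not tell look-alikes from the thing itself.
- nets.search_frame(camera, label): "centre" ([x, y, z] in m, in world coordinates, good to about 4 mm: the middle of the surface that is visible of it).
- nets.pinpoint(camera, label): "centre" ([x, y, z] in m, in world coordinates, good to about 4 mm: a listed point, or the origin of a listed thing).
The state is a dict: "t": time; "q": joint angles; "qd": joint speeds; "joint_efforts": joint torques, N m; "eef_pos": TCP position; "ee_rot": TCP orientation; "force": force on the tool from outside, world axes, zero at the start; "moment": the same for the moment, N m; "width": finger opening in m; "gripper_force": force on a finger pad.
Only numpy, scipy, OpenCV 4.12 (cv2) and the standard library are available. Lean on these libraries where they do the work, as an engineer would, in place of code of your own. Each camera call takes 0.05 s, during which the arm holds its last target. There are 200 camera calls.

TASK

One coloured setting die stands ready on the black spot in front of the snap press: turn the press's dial to the click position at the mark of that die's colour, and leave that die standing where it is. Put the other two dies away, each in the bin of its own colour, and do not disturb the tape roll, the bottle or the hammer.

Things in the scene. Friction and masses are not known exactly. Their poses are not given: they have to be found in the camera images.
- dial (a joint): selector dial of the press: radians, growing clockwise as seen facing the panel. It clicks into rest every 40 degrees (0.698 rad): 0, 0.698, 1.396 are small white idle marks, 2.094 the red, 2.793 the yellow, 3.491 the blue mark; end stops 0.1 beyond the first and last. About 0.2 N m to leave a click. Starts at the first or second white mark
- dial_grip (a point): where to grip the dial, on its axis: a black bar 50 mm long, 14 mm thick, 33 mm high on a round 54 mm skirt; a white line on the half that points to the mark. Point is 9 mm below the bar's top, 38 mm out from the panel. z: the dial's axis, out of the panel, leaning 30 degrees from vertical to the press's front; x: along the bar, pointing; pinch it along y
- mark_red (a point): the red spot (17 mm disc) on the panel, 51 mm from the dial's axis; this point is on the panel's surface, z out of the panel
- mark_yellow (a point): the yellow spot (17 mm disc) on the panel, 51 mm from the dial's axis; this point is on the panel's surface, z out of the panel
- mark_blue (a point): the blue spot (17 mm disc) on the panel, 51 mm from the dial's axis; this point is on the panel's surface, z out of the panel
- press: blue bench snap press, fixed. Origin on the table; x to its back (its front faces the robot, turned to the robot's right side), y to its left. Left part: console with a sloping grey panel, 150 x 150 mm, centre at x -5, y 75, height 88 mm, lower edge 50, upper edge 126 mm high. A narrow column and head, 185 mm high, stand at x -5 to 105, y -155 to -105 mm
- ready (a point): the ready spot: a black disc with a white edge, 52 mm across, flat on the green mat in front of the press, at x -110, y -70 mm in its frame; centre, at table height. One of the three dies stands on it at the start
- die_red: setting die: upright round rod 20 mm thick (cap 21 mm), 52 mm tall, lower 22 mm bare steel, upper 30 mm red plastic. About 70 g. Origin in the centre of its foot, z along it. It stands on the table, either on the ready spot or loose on the mat
- die_yellow: setting die: upright round rod 20 mm thick (cap 21 mm), 52 mm tall, lower 22 mm bare steel, upper 30 mm yellow plastic. About 70 g. Origin in the centre of its foot, z along it. It stands on the table, either on the ready spot or loose on the mat
- die_blue: setting die: upright round rod 20 mm thick (cap 21 mm), 52 mm tall, lower 22 mm bare steel, upper 30 mm blue plastic. About 70 g. Origin in the centre of its foot, z along it. It stands on the table, either on the ready spot or loose on the mat
- die_red_mid (a point): mid-height of the red die, 26 mm above its foot
- die_yellow_mid (a point): mid-height of the yellow die, 26 mm above its foot
- die_blue_mid (a point): mid-height of the blue die, 26 mm above its foot
- bin_red: red open bin, 88 x 88 mm outside, 35 mm high, walls 4 mm, floor 4 to 5 mm, fixed. Origin under its centre, at table height; sides along its x and y
- bin_yellow: yellow open bin, 88 x 88 mm outside, 35 mm high, walls 4 mm, floor 4 to 5 mm, fixed. Origin under its centre, at table height; sides along its x and y
- bin_blue: blue open bin, 88 x 88 mm outside, 35 mm high, walls 4 mm, floor 4 to 5 mm, fixed. Origin under its centre, at table height; sides along its x and y
- tape_roll: bystander: roll of masking tape lying flat, 90 mm across, 24 mm high; origin under its centre
- bottle: bystander: blue bottle, 60 mm thick, 150 mm high, standing; origin under its centre
- hammer: bystander: hammer lying on the mat, about 260 mm long along its x axis
Mind the look-alikes: they are no part of the job. There is more than one size of the die_yellow; the job needs the smaller. Of the things that look like the bin_yellow, take the one that is farthest to the robot's left at the start.

How it is judged:
By the outcome, as a careful person would: the job done as asked, in the order asked, and still so for the second after the job is handed in, with the robot touching nothing.
It also fails if it takes over 72 s, if anything falls off the work surface, if the arm or the gripper's body presses on something with over 40 N, if the wrist force passes 120 N, or if a joint passes its speed limit or range.

## Working session

There is one attempt and no reset: what is moved stays moved. The work goes in short steps, Python scripts to look and compute and a shell command to move; the robot and the scene stay as the last step left them, time stands still between calls to the robot, and variables do not carry over. Pictures are saved under pics/ and viewed, at most 10 in all, crops included, and the job is handed in when it is done.

```bash
mkdir -p pics; ls; python3 - <<'E'
from station import get_state,cams,arm,nets
import cv2,numpy as np
s=get_state();print(s['t'],s['eef_pos'],s['ee_rot'],s['width'],arm.grasp_offset)
for c in('scene','top'):
    f=cams.grab_frame(c);cv2.imwrite(f'pics/{c}0.png',f['img'][:,:,::-1])
    print(c,(-f['R'].T@f['t']).round(3))
    for l in ['die_red_mid','die_yellow_mid','die_blue_mid','bin_red','bin_yellow','bin_blue','dial_grip','mark_red','mark_yellow','mark_blue','press','ready','tape_roll','bottle','hammer']:
        print(l,[(np.round(d['centre'],3).tolist(),round(d['confidence'],2)) for d in nets.pinpoint(c,l)[:4]])
print(get_state()['t'])
E
```

```text
pics
0.0 [0.26568419 0.61996834 0.22562385] [ 3.13993099e+00 -1.82792548e-04 -4.04921990e-01] 0.08745527901830705 0.0188
scene [ 0.985 -0.541  0.812]
die_red_mid [([0.666, 0.068, 0.027], 0.47)]
die_yellow_mid [([0.35, -0.252, 0.037], 0.58), ([0.41, -0.224, 0.027], 0.42)]
die_blue_mid [([0.574, -0.238, 0.0], 0.52), ([0.447, -0.039, 0.025], 0.49)]
bin_red [([0.566, -0.133, 0.002], 0.57)]
bin_yellow [([0.431, -0.414, 0.005], 0.83), ([0.577, -0.345, -0.004], 0.61), ([0.408, -0.225, 0.026], 0.26)]
bin_blue [([0.571, -0.236, -0.003], 0.88), ([0.568, -0.135, 0.004], 0.63), ([0.512, 0.146, 0.12], 0.23)]
dial_grip [([0.512, 0.144, 0.12], 0.56)]
mark_red [([0.521, 0.2, 0.111], 0.77), ([0.664, 0.07, 0.026], 0.2)]
mark_yellow [([0.553, 0.187, 0.1], 0.87)]
mark_blue [([0.558, 0.151, 0.081], 0.85), ([0.754, -0.125, 0.004], 0.41)]
press [([0.581, 0.174, 0.001], 0.88), ([0.668, 0.072, -0.004], 0.56)]
ready [([0.666, 0.071, 0.001], 0.7)]
tape_roll [([0.372, 0.343, -0.0], 0.61)]
bottle [([0.755, -0.122, 0.001], 0.57), ([0.369, 0.342, -0.003], 0.56)]
hammer [([0.542, 0.504, -0.002], 0.84)]
top [0.389 0
[... 164 characters left out ...]
]
die_blue_mid [([0.443, -0.036, 0.023], 0.43)]
bin_red [([0.566, -0.133, 0.002], 0.67)]
bin_yellow [([0.58, -0.34, -0.003], 0.91), ([0.373, 0.344, 0.002], 0.72), ([0.433, -0.418, 0.001], 0.68)]
bin_blue [([0.572, -0.238, -0.001], 0.7)]
dial_grip [([0.663, 0.076, -0.002], 0.74), ([0.509, 0.141, 0.123], 0.64)]
mark_red [([0.524, 0.2, 0.109], 0.72)]
mark_yellow [([0.546, 0.185, 0.101], 0.78)]
mark_blue [([0.56, 0.153, 0.084], 0.71), ([0.406, -0.226, 0.002], 0.52)]
press [([0.585, 0.17, -0.001], 0.87), ([0.666, 0.075, -0.003], 0.39)]
ready [([0.665, 0.068, -0.004], 0.94)]
tape_roll [([0.373, 0.343, 0.002], 0.7)]
bottle [([0.754, -0.124, -0.005], 0.78)]
hammer [([0.543, 0.497, 0.001], 0.64)]
1.6
```

View pics/scene0.png

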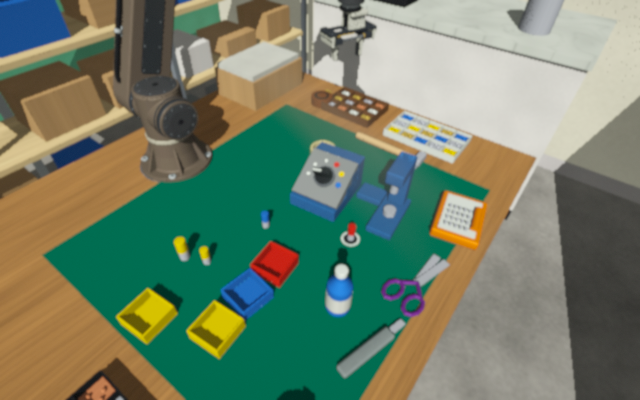

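View pics/top0.png

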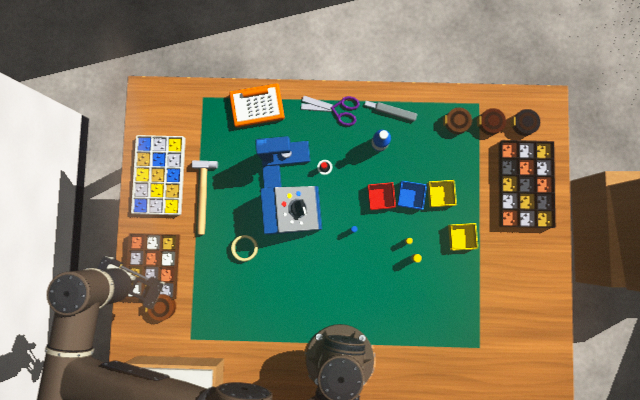

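The scene picture shows the red die on the ready spot at (351,230). The small yellow die is at (205,255), with the taller look-alike at (181,249), and the blue die is at (265,219). The left-most yellow bin is the one beside the blue bin, at (217,328), world (0.578,-0.343). In the top view the dial is at (297,210). So the dial must go to red, and I'll move above it now.

```bash
python3 -m creep '{"translation":[[22,-42,3],[22,-42,3],[22,-42,3],[22,-42,3],[22,-42,0],[22,-42,0],[22,-42,0],[22,-42,0]],"spin":[0,0,0,0,0,0,0,0],"gripper":[1,1,1,1,1,1,1,1]}'; python3 -m creep '{"translation":[[22,-42,0],[22,-42,0],[20,-42,0],[10,-25,0],[0,0,0]],"spin":[0,0,0,0,0],"gripper":[0.4,0.4,0.4,0.4,0.4]}'
cat > h.py <<'E'
from station import get_state,cams,arm,nets
import cv2,numpy as np
np.set_printoptions(precision=4,suppress=True)
def P(f):return f['mtx']@np.c_[f['R'],f['t']]
def tri(fs,ps):
    A=[]
    for f,(u,v) in zip(fs,ps):
        p=P(f);A+=[u*p[2]-p[0],v*p[2]-p[1]]
    x=np.linalg.svd(np.array(A))[2][-1];return x[:3]/x[3]
def proj(f,X):
    q=f['R']@np.asarray(X)+f['t'];q=f['mtx']@q;return q[:2]/q[2]
E
python3 - <<'E'
from h import *
s=get_state();print(s['t'],s['q'],s['eef_pos'],s['ee_rot'],s['width'])
f=cams.grab_frame('wrist');cv2.imwrite('pics/w1.png',f['img'][:,:,::-1])
print(-f['R'].T@f['t'],f['R'])
for l in ['dial_grip','mark_red','mark_yellow','mark_blue']:
    print(l,[(np.round(d['centre'],3).tolist(),round(d['confidence'],2),proj(f,d['centre'])) for d in nets.pinpoint('wrist',l)[:3]])
import pickle;pickle.dump(f,open('f1.pkl','wb'))
E
```

```text
t: 2.4
eef_pos: [0.4424, 0.2827, 0.239]
ee_rot: [-3.141, -0.0, -0.404]
force: [0.7, 1.0, 0.3]
width: 0.0876
gripper_force: 0.0
t: 2.9
eef_pos: [0.5166, 0.1305, 0.2386]
ee_rot: [3.141, -0.0, -0.408]
force: [-0.8, 1.0, -0.6]
width: 0.0531
gripper_force: 0.0
2.9 [ 0.6159  0.1164 -0.2818  0.0003 -1.1728  0.5464] [0.5166 0.1305 0.2386] [ 3.1412 -0.0001 -0.4084] 0.053117329910680244
[0.5934 0.0963 0.3971] [[-0.397  -0.9178  0.0011]
 [-0.8724  0.3777  0.3101]
 [-0.285   0.1221 -0.9507]]
dial_grip [([0.509, 0.135, 0.12], 0.75, array([317.901 , 195.4905]))]
mark_red [([0.519, 0.203, 0.114], 0.71, array([243.0308, 212.2869]))]
mark_yellow [([0.548, 0.187, 0.097], 0.6, array([247.5512, 171.0423]))]
mark_blue [([0.559, 0.156, 0.08], 0.6, array([276.0575, 143.2442])), ([0.507, 0.136, 0.122], 0.17, array([317.6319, 198.0093]))]
```

```bash
python3 - <<'E'
import cv2,numpy as np
a=cv2.imread('pics/w1.png');s=cv2.imread('pics/scene0.png')
A=cv2.resize(a[80:300,200:420],(500,500),interpolation=cv2.INTER_CUBIC)
B=cv2.resize(s[145:200,292:347],(300,300),interpolation=cv2.INTER_CUBIC)
B=cv2.copyMakeBorder(B,0,200,0,0,cv2.BORDER_CONSTANT)
cv2.imwrite('pics/c1.png',np.hstack([A,B]))
E
```

```text
(no output)
```

View pics/c1.png

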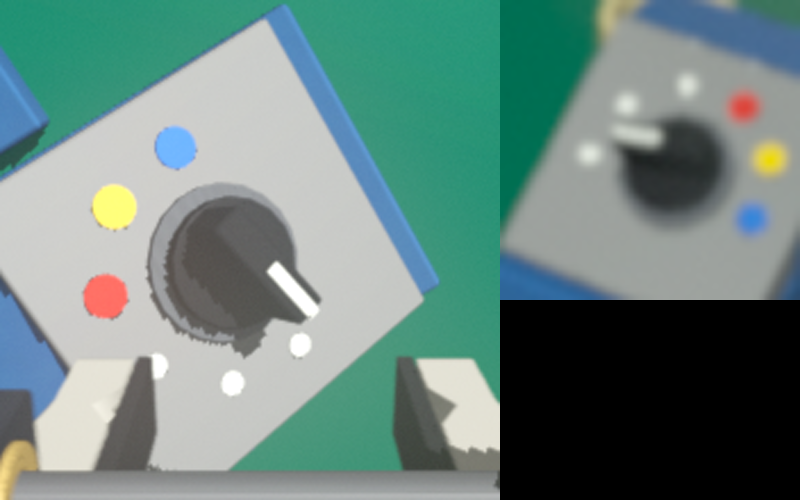

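The wrist crop shows the bar with its white line running from (275,270) to (315,308) in the crop. Red is at (105,297), yellow at (114,206), blue at (176,147), and the white marks are at (300,345), (232,382) and (157,365). I'll fit a panel model to these points in both views.

```bash
cat > fit.py <<'E'
from h import *
import pickle
from scipy.optimize import least_squares
fw=pickle.load(open('f1.pkl','rb'));fs=cams.grab_frame('scene')
w=np.array([(300,345),(232,382),(157,365),(105,297),(114,206),(176,147)])/2.2727+[200,80]
s=(np.array([(589,153),(627,104),(688,85),(744,107),(770,158),(751,219)])-[500,0])/5.4545+[292,145]
lw=np.array([(275,270),(315,308)])/2.2727+[200,80]; 
ang=np.radians(40)*np.arange(6)
def frame(th):
    f=np.array([-np.cos(th),-np.sin(th),0]);n=.5*f+np.array([0,0,3**.5/2])
    up=-f*3**.5/2+np.array([0,0,.5]);right=np.cross(up,n);return n,up,right
def bar(p,d,r,h):
    n,up,ri=frame(p[3]);a=d+p[4];return p[:3]+h*n+r*(np.cos(a)*up+np.sin(a)*ri)
def res(p):
    r=[]
    for k,a in enumerate(ang):
        X=bar(p,a,.051,0);r+=list(proj(fw,X)-w[k])+list(2*(proj(fs,X)-s[k]))
    return r
o=least_squares(res,[.51,.16,.09,1.6,-1.8]);p=o.x
print(p,'phase0 deg',np.degrees(p[4]),np.abs(o.fun).max())
print('grip',bar(p,0,0,.038),'axisbase',p[:3])
if 1:
    R=lambda q:list(proj(fw,bar(p,q[0],q[1],.047))-lw[0])+list(proj(fw,bar(p,q[0],q[2],.047))-lw[1])
    b=least_squares(R,[.3,.005,.025]);print('dial',b.x,b.fun)
for d in (0,.698,1.396,2.094):
    v=bar(p,d,1,0)-p[:3];print(d,'yaw',np.arctan2(v[1],v[0]))
E
python3 fit.py
```

```text
[ 0.5069  0.1568  0.0864  1.7492 -1.6924] phase0 deg -96.96606076910858 1.5531577005997406
grip [0.5102 0.1381 0.1193] axisbase [0.5069 0.1568 0.0864]
dial [-0.0564  0.004   0.0259] [ 0.3111 -0.314  -0.0492  0.0497]
0 yaw -2.8577796420335915
0.698 yaw 2.8072370445345802
1.396 yaw 2.088187705489596
2.094 yaw 1.2932414450989276
```

The dial is at the first mark (0), so it has to turn 2.094 clockwise to red. I'll align the gripper with the bar (yaw 0.284) and descend.

```bash
python3 -m creep '{"translation":[[-3,5,0],[-3,5,0],[0,0,-30],[0,0,-30],[0,0,-30],[0,0,-20],[0,0,-10],[0,0,-8]],"spin":[0.14,0.14,0.14,0.14,0.13,0,0,0],"gripper":[0.48,0.48,0.48,0.48,0.48,0.48,0.48,0.48]}'
python3 - <<'E'
from h import *
f=cams.grab_frame('wrist');cv2.imwrite('pics/w2.png',cv2.resize(f['img'][60:360,120:520,::-1],(600,450)))
E
```

```text
t: 4.0
eef_pos: [0.5106, 0.1444, 0.1114]
ee_rot: [3.141, -0.002, 0.287]
force: [-8.8, -1.5, 45.4]
width: 0.0419
gripper_force: 22.8
```

View pics/w2.png

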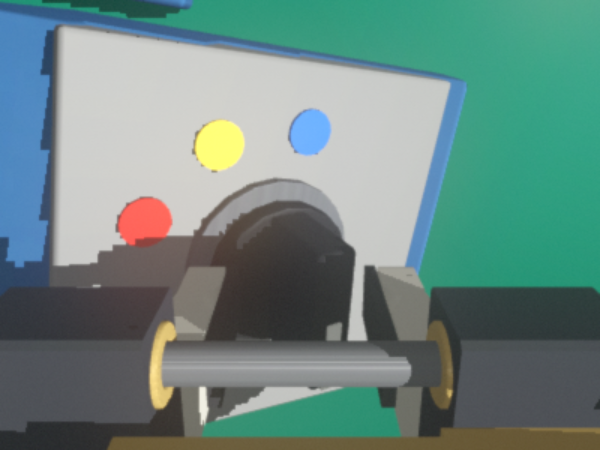

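The picture shows the fingers straddling the bar, with the left (uphill) finger resting on the skirt, giving 45 N upward. I'll back up a little, shift toward −y, then close.

```bash
python3 -m creep '{"translation":[[0,0,6],[0,-4,0],[0,0,0]],"spin":[0,0,0],"gripper":[0.45,0.45,0.45]}' 15;  python3 -m creep '{"translation":[[0,0,0],[0,0,0],[0,0,0],[0,0,0]],"spin":[0,0,0,0],"gripper":[0.36,0.3,0.1,0]}' 15
```

```text
t: 4.35
eef_pos: [0.51, 0.1394, 0.117]
ee_rot: [-3.141, -0.001, 0.285]
force: [0.5, -0.3, -0.0]
width: 0.0397
gripper_force: 0.0
t: 4.75
eef_pos: [0.5099, 0.1386, 0.1165]
ee_rot: [3.14, 0.001, 0.285]
force: [2.2, -3.9, 0.3]
width: 0.0197
gripper_force: 13.8
```

```bash
python3 -m creep '{"translation":[[0,0,0],[0,0,0],[0,0,0],[0,0,0],[0,0,0]],"spin":[0,-0.12,-0.12,-0.12,-0.12],"gripper":[0,0,0,0,0]}' 30; python3 - <<'E'
from h import *
f=cams.grab_frame('wrist');g=cams.grab_frame('scene');print(get_state()['joint_efforts'],get_state()['moment'])
a=cv2.resize(f['img'][60:360,120:520,::-1],(480,360));b=cv2.resize(g['img'][130:220,272:352,::-1],(320,360))
cv2.imwrite('pics/w3.png',np.hstack([a,b]))
E
```

```text
t: 5.25
eef_pos: [0.5103, 0.1386, 0.1173]
ee_rot: [3.14, -0.001, -0.199]
force: [0.0, -5.4, 7.2]
width: 0.0183
gripper_force: 30.4
[  3.0351 -39.2069  23.6925   4.1479   0.9557  -1.3519] [-1.6909 -0.0766 -0.1771]
```

View pics/w3.png

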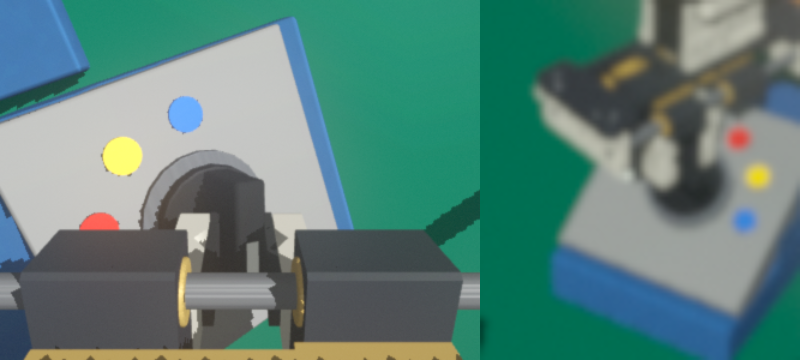

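The dial is turning with the gripper: the bar stays between the pads in the wrist view at about (250,230). I'll keep turning; 1.65 rad remain.

```bash
python3 -m creep '{"translation":[[0,0,0],[0,0,0],[0,0,0],[0,0,0],[0,0,0],[0,0,0],[0,0,0]],"spin":[-0.12,-0.12,-0.12,-0.12,-0.12,-0.12,-0.12],"gripper":[0,0,0,0,0,0,0]}' 30
```

```text
t: 6.05
eef_pos: [0.5108, 0.1379, 0.1181]
ee_rot: [-3.141, -0.003, -1.039]
force: [0.6, -10.9, 12.7]
width: 0.0149
gripper_force: 29.5
```

```bash
python3 -m creep '{"translation":[[0,0,0],[0,0,0],[0,0,0],[0,0,0],[0,0,0],[0,0,0],[0,0,0]],"spin":[-0.12,-0.12,-0.12,-0.12,-0.12,-0.12,-0.09],"gripper":[0,0,0,0,0,0,0]}' 30;python3 - <<'E'
from h import *
f=cams.grab_frame('wrist');print(get_state()['moment'])
cv2.imwrite('pics/w4.png',cv2.resize(f['img'][60:360,120:520,::-1],(480,360)))
E
```

```text
t: 6.75
eef_pos: [0.5104, 0.1385, 0.1169]
ee_rot: [-3.141, -0.001, -1.849]
force: [3.7, -6.9, 4.4]
width: 0.015
gripper_force: 32.5
[-1.8875 -0.9203  0.3234]
```

View pics/w4.png

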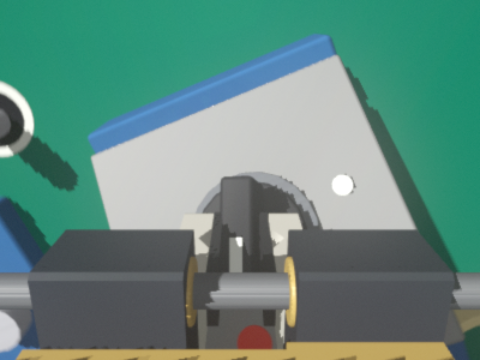

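The wrist view shows the bar in the pads pointing at the red spot at (255,340). I'll release, rise and measure the result.

```bash
python3 -m creep '{"translation":[[0,0,0],[0,0,0],[0,0,0],[0,0,40],[0,0,45],[0,0,45],[0,-30,20],[0,0,0]],"spin":[0,0,0,0,0,0,0,0],"gripper":[0.35,0.35,0.35,0.35,0.35,0.35,0.35,0.35]}';python3 - <<'E'
from h import *
f=cams.grab_frame('wrist');g=cams.grab_frame('scene')
import pickle;pickle.dump(f,open('f5.pkl','wb'))
a=cv2.resize(f['img'][:,:,::-1],(576,360));b=cv2.resize(g['img'][145:200,302:337,::-1],(224,352));b=cv2.copyMakeBorder(b,0,8,0,0,0)
cv2.imwrite('pics/w5.png',np.hstack([a,b]))
E
```

```text
t: 7.6
eef_pos: [0.511, 0.1086, 0.2705]
ee_rot: [-3.137, 0.004, -1.845]
force: [-0.0, 1.0, -0.8]
width: 0.0308
gripper_force: 0.0
```

View pics/w5.png

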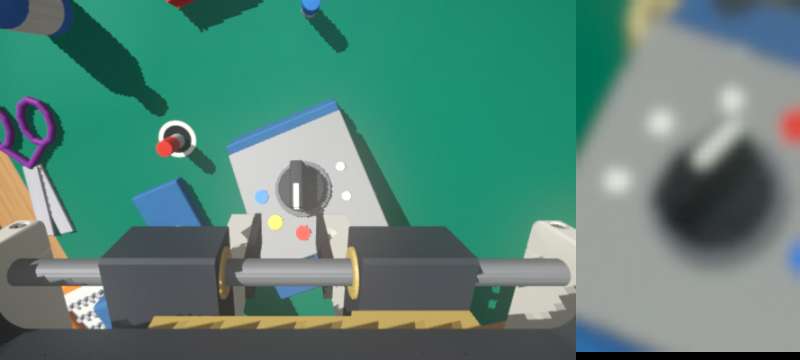

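```bash
cat >> fit.py <<'E'
f5=pickle.load(open('f5.pkl','rb'))
print('pred wrist marks/.9',[(proj(f5,bar(p,a,.051,0))*.9).round(0) for a in ang])
for d in (1.396,1.9,2.094,2.2):
    print(d,[(proj(f5,bar(p,d,r,.047))*.9).round(1) for r in(.004,.026)],[((proj(fs,bar(p,d,r,.047))-[302,145])*6.4+[576,0]).round(1) for r in(.004,.026)])
E
python3 fit.py|tail -5
python3 - <<'E'
import cv2,pickle
f=pickle.load(open('f5.pkl','rb'))
cv2.imwrite('pics/c5.png',cv2.resize(f['img'][150:280,240:440,::-1],(800,520),interpolation=cv2.INTER_CUBIC))
E
```

```text
pred wrist marks/.9 [array([340., 166.]), array([346., 195.]), array([331., 222.]), array([303., 232.]), array([276., 221.]), array([262., 196.])]
1.396 [array([297.3, 186.2]), array([310.9, 202.3])] [array([696.2, 152.2]), array([701.9, 106.7])]
1.9 [array([295.6, 187. ]), array([299.6, 207.9])] [array([700.3, 153.4]), array([728.6, 114.1])]
2.094 [array([294.9, 187.1]), array([294.8, 208.4])] [array([701.6, 154.4]), array([737. , 120.3])]
2.2 [array([294.5, 187.1]), array([292.2, 208.3])] [array([702.2, 155. ]), array([740.9, 124.3])]
```

View pics/c5.png

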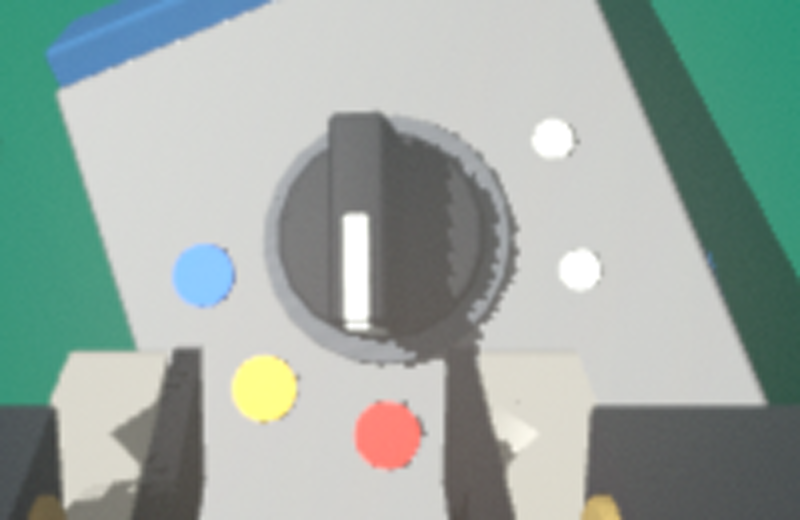

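The white line in the crop runs from (355,213) to (357,328), matching the model's prediction for 2.094, so the dial is at red. Next is the blue die.

```bash
python3 -m creep '{"translation":[[-16,-37,-17],[-16,-37,-17],[-16,-37,-17],[-18,-36,-19],[0,0,0]],"spin":[-0.1,-0.1,-0.1,-0.1,0],"gripper":[0.6,0.6,0.6,0.6,0.6]}'
cat > die.py <<'E'
from h import *
import sys
# colour-blob cap centroid in wrist+scene+top -> triangulate cap (visible) centre, compare with nets
c,x,y=sys.argv[1],float(sys.argv[2]),float(sys.argv[3])
lo,hi={'blue':((100,120,60),(125,255,255)),'yellow':((22,120,80),(35,255,255))}[c]
fs=[];ps=[]
for n in('wrist','scene','top'):
    f=cams.grab_frame(n);m=cv2.inRange(cv2.cvtColor(f['img'],cv2.COLOR_RGB2HSV),lo,hi)
    u=proj(f,[x,y,.037]);k,l,st,ce=cv2.connectedComponentsWithStats(m)
    ok=[i for i in range(1,k) if st[i,4]>8]
    if not ok: print(n,'none');continue
    i=min(ok,key=lambda i:np.hypot(*(ce[i]-u)));print(n,u,ce[i],st[i,4])
    if np.hypot(*(ce[i]-u))<40: fs.append(f);ps.append(ce[i])
    print([(np.round(d['centre'],3).tolist(),round(d['confidence'],2)) for d in nets.pinpoint(n,'die_'+c+'_mid')[:3]])
for i in range(len(fs)):
  for j in range(i): print(i,j,tri([fs[i],fs[j]],[ps[i],ps[j]]))
print('all',tri(fs,ps),'tcp',get_state()['eef_pos'],get_state()['t'])
E
python3 die.py blue .445 -.037
```

```text
t: 8.25
eef_pos: [0.4392, -0.0403, 0.1928]
ee_rot: [3.137, -0.005, -2.251]
force: [-0.9, 0.5, -0.4]
width: 0.0525
gripper_force: 0.0
wrist [316.8157 183.1591] [315.832  182.9071] 506
[([0.445, -0.038, 0.026], 0.95), ([0.756, -0.122, 0.002], 0.67)]
scene [264.8853 215.9686] [264.7089 216.    ] 79
[([0.446, -0.037, 0.023], 0.67), ([0.554, 0.188, 0.101], 0.42), ([0.751, -0.126, 0.001], 0.3)]
top [353.855  228.6388] [317.5319 201.383 ] 94
[([0.575, -0.241, 0.001], 0.56)]
1 0 [ 0.4454 -0.038   0.038 ]
all [ 0.4454 -0.038   0.038 ] tcp [ 0.4445 -0.0367  0.1966] 8.55
```

Blue die is measured at (0.445,-0.038), with its cap centre at 0.038, which agrees with the text. I'll descend and grasp.

```bash
python3 -m creep '{"translation":[[1,-1,-45],[0,0,-45],[0,0,-45],[0,0,-25],[0,0,-8],[0,0,0]],"spin":[0,0,0,0,0,0],"gripper":[0.6,0.6,0.6,0.6,0.6,0.6]}'; python3 -m creep '{"translation":[[0,0,0],[0,0,0],[0,0,0],[0,0,0],[0,0,0],[0,0,30],[0,0,40],[0,0,0]],"spin":[0,0,0,0,0,0,0,0],"gripper":[0.4,0.2,0,0,0,0,0,0]}' 20
```

```text
t: 9.15
eef_pos: [0.4448, -0.0382, 0.028]
ee_rot: [3.141, -0.002, -2.244]
force: [-0.2, -0.3, 0.1]
width: 0.0526
gripper_force: 0.0
t: 9.95
eef_pos: [0.4479, -0.0379, 0.1031]
ee_rot: [-3.137, 0.006, -2.244]
force: [0.8, 0.0, -1.0]
width: 0.0205
gripper_force: 20.0
```

```bash
python3 -m creep '{"translation":[[25,-40,0],[25,-40,0],[25,-40,0],[26,-40,0],[26,-39,0],[0,0,0],[0,0,0]],"spin":[0,0,0,0,0,0,0],"gripper":[0,0,0,0,0,0,0]}' ; python3 - <<'E'
from h import *
for n in('wrist','scene','top'):
    f=cams.grab_frame(n)
    for l in('bin_blue','bin_yellow'): print(n,l,[(np.round(d['centre'],3).tolist(),round(d['confidence'],2)) for d in nets.pinpoint(n,l)[:3]])
f=cams.grab_frame('wrist');cv2.imwrite('pics/w6.png',f['img'][:,:,::-1])
E
```

```text
t: 10.65
eef_pos: [0.5712, -0.2386, 0.0971]
ee_rot: [3.14, -0.001, -2.247]
force: [-0.6, -0.0, -1.5]
width: 0.0202
gripper_force: 20.0
wrist bin_blue [([0.573, -0.244, -0.002], 0.67)]
wrist bin_yellow [([0.58, -0.344, 0.003], 0.7)]
scene bin_blue [([0.575, -0.237, -0.002], 0.82), ([0.551, 0.186, 0.099], 0.4)]
scene bin_yellow [([0.577, -0.345, -0.002], 0.89), ([0.521, 0.2, 0.112], 0.73), ([0.427, -0.415, 0.002], 0.69)]
top bin_blue [([0.573, -0.235, 0.001], 0.57)]
top bin_yellow [([0.432, -0.419, 0.003], 0.92), ([0.577, -0.345, -0.003], 0.57), ([0.585, 0.174, 0.002], 0.49)]
```

View pics/w6.png

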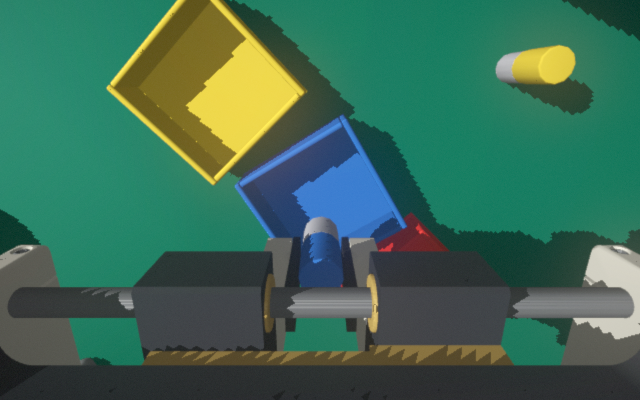

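The die is held at (320,245) over the blue bin, whose rim runs from (237,185) to (405,225). I'll lower, release and rise.

```bash
python3 -m creep '{"translation":[[2,0,-30],[0,0,-18],[0,0,-5],[0,0,0],[0,0,0],[0,0,0],[0,0,0],[0,0,0]],"spin":[0,0,0,0,0,0,0,0],"gripper":[0,0,0,0,0.4,0.4,0.4,0.4]}' ; python3 -m creep '{"translation":[[0,0,40],[0,0,45],[-30,0,40],[-45,0,0],[-45,5,0],[-45,5,0],[0,0,0],[0,0,0]],"spin":[0,-0.12,-0.12,-0.12,-0.12,0,0,0],"gripper":[0.4,0.5,0.5,0.5,0.5,0.5,0.5,0.5]}'; python3 die.py yellow .409 -.226
```

```text
t: 11.95
eef_pos: [0.5742, -0.2376, 0.0463]
ee_rot: [-3.141, 0.001, -2.245]
force: [-0.1, -0.1, -0.4]
width: 0.0349
gripper_force: 0.0
t: 12.75
eef_pos: [0.4085, -0.2277, 0.1717]
ee_rot: [-3.14, 0.002, -2.725]
force: [1.2, 0.8, -1.0]
width: 0.0438
gripper_force: 0.0
wrist [322.612  183.1143] [320.267  183.6633] 588
[([0.411, -0.225, 0.025], 0.95), ([0.348, -0.25, 0.032], 0.92)]
scene [204.4098 252.0033] [203.8649 252.1171] 111
[([0.352, -0.252, 0.037], 0.69), ([0.412, -0.224, 0.029], 0.67), ([0.578, -0.346, 0.001], 0.22)]
top [408.5659 240.5148] [416.9388 258.3673] 49
[([0.356, -0.25, 0.034], 0.62), ([0.545, 0.182, 0.102], 0.51), ([0.573, -0.238, -0.002], 0.44)]
1 0 [ 0.4097 -0.2279  0.0391]
2 0 [ 0.3569 -0.2354  0.1932]
2 1 [ 0.3614 -0.2429  0.0117]
all [ 0.3767 -0.2405  0.0443] tcp [ 0.4095 -0.2276  0.1702] 13.05
```

The smaller die (mid-height 26 mm, against about 35 mm for the other) is at (0.410,-0.227), directly below the tool. I'll descend and grasp.

```bash
python3 -m creep '{"translation":[[0,0,-40],[0,0,-40],[0,0,-40],[0,0,-16],[0,0,-6],[0,0,0]],"spin":[0,0,0,0,0,0],"gripper":[0.5,0.5,0.5,0.5,0.5,0.5]}'; python3 -m creep '{"translation":[[0,0,0],[0,0,0],[0,0,0],[0,0,0],[0,0,30],[0,0,40],[0,0,0]],"spin":[0,0,0,0,0,0,0],"gripper":[0.3,0.2,0,0,0,0,0]}' 20
```

```text
t: 13.65
eef_pos: [0.4088, -0.2276, 0.0278]
ee_rot: [3.141, -0.002, -2.725]
force: [0.2, -0.4, -0.3]
width: 0.0441
gripper_force: 0.0
t: 14.35
eef_pos: [0.4121, -0.2283, 0.1034]
ee_rot: [-3.136, 0.007, -2.724]
force: [1.4, 0.6, -1.3]
width: 0.0201
gripper_force: 20.0
```

```bash
python3 -m creep '{"translation":[[34,-23,0],[34,-23,0],[34,-23,0],[34,-23,0],[32,-24,0],[0,0,0],[0,0,0]],"spin":[0,0,0,0,0,0,0],"gripper":[0,0,0,0,0,0,0]}' ;python3 -m creep '{"translation":[[0,0,-30],[0,0,-18],[0,0,-4],[0,0,0],[0,0,0],[0,0,0],[0,0,0],[0,0,0]],"spin":[0,0,0,0,0,0,0,0],"gripper":[0,0,0,0,0.4,0.4,0.4,0.4]}' ; python3 -m creep '{"translation":[[0,0,40],[0,0,45],[-30,0,40],[-45,0,0],[-45,0,0],[-45,0,0],[0,0,0],[0,0,0]],"spin":[0,0,0,0,0,0,0,0],"gripper":[0.4,0.5,0.5,0.5,0.5,0.5,0.5,0.5]}'; python3 - <<'E'
from h import *
g=cams.grab_frame('scene')
f=cams.grab_frame('top')
a=cv2.resize(g['img'][130:370,110:430,::-1],(480,360));b=cv2.resize(f['img'][140:300,220:480,::-1],(320,197));b=cv2.copyMakeBorder(b,0,163,0,0,0)
cv2.imwrite('pics/w7.png',np.hstack([a,b]))
E
```

```text
t: 15.05
eef_pos: [0.5767, -0.3439, 0.0973]
ee_rot: [3.14, -0.001, -2.726]
force: [-0.9, 0.2, 0.3]
width: 0.0202
gripper_force: 20.0
t: 15.85
eef_pos: [0.5772, -0.3437, 0.0473]
ee_rot: [-3.141, 0.001, -2.725]
force: [-0.1, 0.7, 0.6]
width: 0.0348
gripper_force: 0.0
t: 16.65
eef_pos: [0.4113, -0.3439, 0.1726]
ee_rot: [-3.14, 0.001, -2.726]
force: [0.4, -0.0, 0.4]
width: 0.0436
gripper_force: 0.0
```

View pics/w7.png

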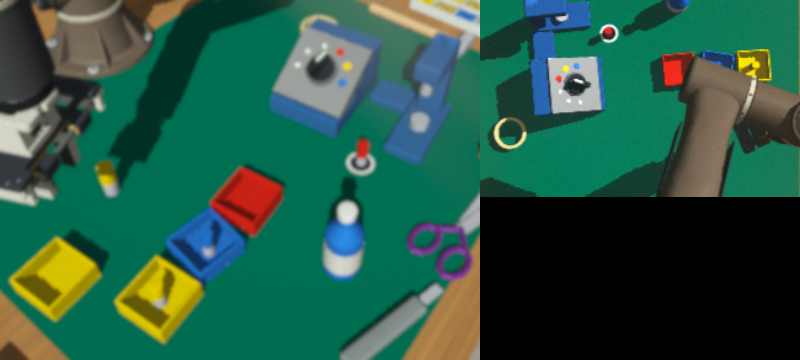

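The scene crop shows a die in the blue bin at (208,248), a die in the left yellow bin at (160,300), and the red die still on its spot at (362,150). I'll check the dial line numerically before handing in.

```bash
cat >> fit.py <<'E'
g=fs['img'].astype(int).min(2)
for d in np.radians(40)*np.arange(6): print(d.round(3),[int(g[tuple(proj(fs,bar(p,d,r,.047))[::-1].round().astype(int))]) for r in(.008,.012,.016,.02)])
E
python3 fit.py|tail -6
python3 - <<'E'
from h import *
for n in('scene','top'):
    cams.grab_frame(n)
    for l in('die_red_mid','tape_roll','bottle','hammer','die_blue_mid','die_yellow_mid'): print(n,l,[(np.round(d['centre'],3).tolist(),round(d['confidence'],2)) for d in nets.pinpoint(n,l)[:3]])
E
```

```text
0.0 [59, 102, 147, 154]
0.698 [104, 137, 151, 168]
1.396 [148, 137, 145, 152]
2.094 [190, 189, 189, 187]
2.793 [122, 51, 54, 47]
3.491 [74, 40, 39, 42]
scene die_red_mid [([0.667, 0.07, 0.022], 0.42)]
scene tape_roll [([0.37, 0.342, 0.0], 0.61), ([0.571, -0.13, 0.0], 0.58)]
scene bottle [([0.753, -0.124, -0.001], 0.75)]
scene hammer [([0.542, 0.502, 0.0], 0.84), ([0.579, -0.344, -0.003], 0.75)]
scene die_blue_mid [([0.543, 0.504, 0.001], 0.52), ([0.575, -0.235, 0.028], 0.42)]
scene die_yellow_mid [([0.351, -0.252, 0.034], 0.74), ([0.579, -0.343, 0.031], 0.62), ([0.576, -0.345, -0.004], 0.47)]
top die_red_mid [([0.575, -0.341, 0.005], 0.55), ([0.666, 0.072, 0.029], 0.43)]
top tape_roll [([0.372, 0.344, 0.001], 0.74)]
top bottle [([0.756, -0.128, -0.004], 0.8)]
top hammer [([0.545, 0.5, -0.003], 0.76), ([0.563, -0.134, -0.001], 0.46), ([0.571, -0.239, -0.001], 0.29)]
top die_blue_mid [([0.507, 0.139, 0.12], 0.43)]
top die_yellow_mid [([0.578, -0.346, 0.03], 0.41)]
```

```bash
python3 -c "from station import arm;print(arm.job_done())"
```

```text
the job is handed in; nothing more can be done
None
```

I turned the dial to red and left the red die on the ready spot. The blue die is in the blue bin and the small yellow die is in the leftmost yellow bin; the tape roll, bottle and hammer still measure where they started, and I handed the job in at about 17 s.

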